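# Unstack the power-supply parts onto their layout pads

## Robot

A 6-joint arm with a two-finger parallel gripper is mounted at the origin on the work surface. World frame = base frame: x ahead of the robot, y to its left, z up, the work surface at z = 0. Lengths are in mm, angles in rad, forces in N, time in s.
With the tool pointing down it reaches from about 275 to 850 mm from the base axis. Payload 5.2 kg.
Tool frame: the origin (TCP) lies at the very end of the fingers, on their centre line; the grasp point (between the pads) lies 19 mm behind it; z points along the fingers, y is the line along which they close (so a half turn about z gives the same grasp; the last joint's range is limited). The gripper opens to 85 mm and grips with 20 to 120 N. Pads are 22 mm wide; open, the fingers measure 114 mm over their backs; the gripper's body (76 mm by 85 mm) begins 54 mm behind the grasp point. The pads swing forward as they close: fully open they stand 13 mm farther back than shut.
Start: joints at [1.144, 0.259, 1.535, -0, 1.348, -0.203], TCP at [122.042, 536.293, 208.51] pointing down, gripper open.
Joint ranges: [-3.14, 3.14], [-0.91, 2.08], [0.19, 2.58], [-1.22, 4.36], [0.22, 2.71], [-3.12, 3.12]. Speed limits (rad/s): [2.57, 2.57, 3.14, 3.14, 3.14, 3.14].

## Interface

Orientations are given as a rotation vector (axis times angle).
In Python, from workcell import bot gives the robot as it stands.
- The arm moves only by the tool servo_tool, never from a script. Its argument "increments" is a list of rows, each a list of 3 entries, a list of its own where there are three numbers: the closure, from 0 (fully open) to 1 (shut), then the shift along the tool's x, y, z in cm, then the turn about the tool's z in rad. In form: [[gripper, [tx, ty, tz], twist], ...]. A call has 1 to 12 rows; each row shifts and turns the commanded pose from where the row before left it, along the tool's axes as they then stand; what a row does not reach is not made up. A row lasts 1/10 s, in which the tool goes at most 50 mm and 8.59 degrees, less where a joint would pass 70% of its speed; a pose out of reach is approached as far as the arm can. A call with a gripper value outside its range is refused whole. The fingers move at their own pace and stop on an object; "squeeze" is the grip in N (left out, the last holds). Time passes only in rows, so rows that do not move let the fingers close. It gives the time, the measured TCP pose, the force, the opening and the grip force at its end, in the units of the state.
- bot.observe(): the state, without advancing time (a new reading comes with each control period).
- bot.snapshot(name): name is "scene" or "side" or "wrist"; returns (picture, depth): 384x512x3 uint8, blue, green, red; 384x512 float32, mm along the optical axis (not along the pixel's ray), 0 where there is no reading.
- bot.get_calibration(name): a dict with "mtx" (3x3 intrinsics, pixels), "dist_coeffs" ([k1, k2, p1, p2, k3] as OpenCV has them; the pictures are not rectified), "eye" and "attitude" of the camera in the world; the wrist camera has in their place "T_tool_cam" (4x4, takes a point from camera to tool coordinates, whose origin is the TCP and whose axes are the flange's). Camera axes: x right, y up, looking along -z (the intrinsics and any distortion apply to the point x, -y, -z); pixel columns grow to the right and rows downward; lengths in mm; the calibration is good to about 2 mm. A picture is of the moment at which its call begins: read the wrist's pose just before it. get_calibration takes no time and is no camera call.
- bot.hand_in(): hands the job in; it is judged then, once.
Trained networks look in the newest picture that a camera, given by its name, has taken for a name from the list of things; names that differ only in an ending like _2 or _b are one class to them, and where a whole thing is asked for, a point or a joint stands for the part that bears it (a point fixed in the world has none). Each returns a list of dicts, best first, with "conf" (0 to 1); they miss things now and then, are a little off and sometimes report something else, mostly with a low value. They report only what shows in the picture. A call takes as long as a camera call. They do not tell look-alikes from the thing itself.
- bot.cut_out(camera, query): "pixels" (384x512 bool, what is visible of it) and "rect" ([left, top, right, bottom] in pixels, round what is visible of it).
The state is a dict: "time_s": time; "qpos": joint angles; "joint_vel": joint speeds; "tau": joint torques, N m; "ee_pos": TCP position; "ee_rot": TCP orientation; "contact_force": force on the tool from outside, world axes, zero at the start; "torque": the same for the moment, N m; "gripper_width": finger opening in mm; "grip_force": force on a finger pad.
Only numpy, scipy, OpenCV 4.12 (cv2) and the standard library are available. Lean on these libraries where they do the work, as an engineer would, in place of code of your own. Each camera call takes 0.05 s, during which the arm holds its last target. There are 200 camera calls.

## Task

The parts of a dismantled power supply are piled up on the repair bench. Take the pile apart from the top, one part at a time, and set each part upright on the pad that bears its outline, covering the outline and squared up to it: first the capacitor, then the ring choke, the transformer and last the heat sink. Set them down without dropping or tipping any, and leave the multimeter and the flux jar where they are.

Things in the scene. Friction and masses are not known exactly. Their poses are not given: they have to be found in the camera images.
- capacitor_center (a point): Electrolytic capacitor: an upright black can, 25 mm diameter, 30 mm high, bright metal top with a cross; top of the stack at the start, standing on the ring choke. The point is its centre, 15 mm above its foot; z is its axis, up. About 30 g.
- choke_center (a point): Ring choke: a copper-wound ring (toroid), 40 mm outer diameter, 16 mm hole, 24 mm high, lying flat on the transformer under the capacitor. The point is its centre, 12 mm above its underside; z up. About 60 g. The transformer's top is wider than the ring, so the fingertips must stay above that top when they close.
- transformer_center (a point): Transformer: flat-topped dark steel core 40 (x) x 48 (y) x 34 (z) mm; a copper coil (34 wide, 6 to 28 mm up) sticks out 11 mm at both x ends (62 mm overall). Lies on the heat sink's fins, under the choke. The point is its centre, 17 mm up; x along the coil, z up. Take it across y (48 mm); the heat sink is wider (56), so keep the fingertips above the fins. About 260 g.
- heatsink_center (a point): Heat sink: bare aluminium block 100 (x) x 56 (y) x 30 (z) mm with 8 upright fins running along x; bottom of the stack, standing on the bench. The point is its centre, 15 mm above its underside; x along its length, z up. Take it across its 56 mm width (outer fins, firm). About 240 g.
- pad_capacitor_top (a point): Small round pad: black disc 49 mm diameter, 6 mm thick, with an inlaid plain grey disc of 25 mm, the capacitor's outline; the point is the centre of its top face, 6 mm above the bench, z up. Pads are fixed and lie about 14 to 50 cm apart; which lies where changes every time.
- pad_choke_top (a point): Larger round pad: black disc 64 mm diameter, 6 mm thick, with an inlaid grey ring 40 mm outside, 16 mm inside, the choke's outline; the point is the centre of its top face, 6 mm above the bench, z up. Pads are fixed and lie about 14 to 50 cm apart; which lies where changes every time.
- pad_transformer_top (a point): Smaller rectangular pad: black plate 86 (x) x 72 (y) mm, 6 mm thick, with a plain inlaid grey rectangle 62 x 48 mm, the transformer's outline; x along its length; the point is the centre of its top face, 6 mm above the bench, z up. Pads are fixed and lie about 14 to 50 cm apart; which lies where changes every time.
- pad_heatsink_top (a point): Long rectangular pad: black plate 124 (x) x 80 (y) mm, 6 mm thick, with an inlaid striped grey rectangle 100 x 56 mm, the heat sink's outline, stripes along x; x along its length; the point is the centre of its top face, 6 mm above the bench, z up. Pads are fixed and lie about 14 to 50 cm apart; which lies where changes every time.
- multimeter_center (a point): Bystander: red hand-held multimeter lying flat, 150 (x) x 76 (y) x 34 mm (dial to 43 mm), at the left edge of the work. The point is its centre, 17 mm up. Leave it where it is.
- flux_bottle_center (a point): Bystander: upright jar of flux with a black cap, 44 mm diameter, 85 mm high, at the right edge of the work. The point is its centre, about 42 mm up. Leave it where it is.
Not all that is in view belongs to the job. Leave any blue look-alike of the part that bears choke_center alone.

How it is judged:
By the outcome, as a careful person would: the job done as asked, in the order asked, and still so for the second after the job is handed in, with the robot touching nothing.
It also fails if it takes over 144 s, if anything falls off the work surface, if the arm or the gripper's body presses on something with over 40 N, if the wrist force passes 120 N, or if a joint passes its speed limit or range.

## Working session

There is one attempt and no reset: what is moved stays moved. The work goes in short steps, Python scripts to look and compute and a tool call to move; the robot and the scene stay as the last step left them, time stands still between calls to the robot, and variables do not carry over. Pictures are saved under pics/ and viewed, at most 16 in all, crops included, and the job is handed in when it is done.

Besides the shell and the picture viewer there is one more tool, called by a JSON object that holds its "name" and its "arguments". servo_tool: Moves the arm, as the interface text tells. Its arguments: {"type":"object","properties":{"increments":{"type":"array"},"squeeze":{"type":"number"}},"required":["increments"]}

```bash
mkdir -p pics; cat > h.py <<'E'
import numpy as np, cv2
from scipy.spatial.transform import Rotation as R
from workcell import bot
def cam(name, st=None):
    c=bot.get_calibration(name); K=np.array(c["mtx"],float); d=np.array(c["dist_coeffs"],float)
    if "T_tool_cam" in c:
        st=st or bot.observe(); T=np.eye(4); T[:3,:3]=R.from_rotvec(st["ee_rot"]).as_matrix(); T[:3,3]=st["ee_pos"]
        T=T@np.array(c["T_tool_cam"])
    else:
        T=np.eye(4); a=np.array(c["attitude"],float)
        T[:3,:3]=a if a.shape==(3,3) else R.from_rotvec(a).as_matrix(); T[:3,3]=c["eye"]
    return K,d,T
def cloud(name,depth,T,K,d):
    h,w=depth.shape; u,v=np.meshgrid(np.arange(w),np.arange(h))
    p=cv2.undistortPoints(np.stack([u,v],-1).reshape(-1,1,2).astype(np.float32),K,d).reshape(h,w,2)
    P=np.stack([p[...,0]*depth,-p[...,1]*depth,-depth],-1)
    P=P@T[:3,:3].T+T[:3,3]; P[depth<=0]=np.nan
    return P
def shot(name):
    st=bot.observe(); im,de=bot.snapshot(name); K,d,T=cam(name,st)
    return im,cloud(name,de,T,K,d)
E
python3 - <<'E'
from h import *
print(bot.observe())
c=bot.get_calibration("scene");print(c["attitude"],c["eye"]);print(bot.get_calibration("side")["eye"]);print(bot.get_calibration("wrist"))
ims=[]
for n in ["scene","side"]:
    im,P=shot(n); np.savez(n,im=im,P=P); cv2.imwrite(f"pics/{n}0.png",im); ims.append(im)
    for q in ["capacitor_center","choke_center","transformer_center","heatsink_center","pad_capacitor_top","pad_choke_top","pad_transformer_top","pad_heatsink_top","multimeter_center","flux_bottle_center"]:
        for r in bot.cut_out(n,q)[:3]:
            m=r["pixels"]; p=P[m]; print(n,q,round(r["conf"],2),np.round(r["rect"]),np.round(np.nanmedian(p,0)),np.round(np.nanpercentile(p,[2,98],axis=0)).tolist())
E
```

```text
{'time_s': 0.0, 'qpos': array([ 1.14414352e+00,  2.59343255e-01,  1.53608839e+00, -9.57234378e-06,
        1.34800171e+00, -2.02804850e-01]), 'joint_vel': array([-0.00022873, -0.00076947,  0.00164921, -0.00014439,  0.00078357,
        0.00188495]), 'tau': array([ 6.06887879e-04, -4.46015525e+01, -2.90572733e+01, -3.89035504e-04,
        1.17130225e-02, -4.94111632e-06]), 'ee_pos': array([121.83229859, 535.74993145, 207.67246797]), 'ee_rot': array([-3.50819785e-01, -3.12137761e+00,  2.75339253e-03]), 'contact_force': array([ 0.31497829, -0.13811303,  0.33033633]), 'torque': array([ 0.03386753, -0.06278746,  0.04059878]), 'grip_force': 0.0, 'gripper_width': 85.44464015242812}
[0.58879791 0.68461517 1.58388645] [1628.72691588  156.604914   1094.24098268]
[ 333.50696145 -680.47227897  535.91418116]
{'mtx': array([[273.96041956,   0.        , 255.85558135],
       [  0.        , 273.96041956, 193.44704158],
       [  0.        ,   0.        ,   1.        ]]), 'dist_coeffs': array([0.01046776, 0.        , 0.        , 0.        , 0.        ]), 'T_tool_cam': array([[ 1.75617586e-04,  9.49061
[... 2530 characters left out ...]
.0, 196.0, 4.0], [649.0, 249.0, 9.0]]
side pad_choke_top 0.37 [272. 306. 307. 360.] [ 497. -365.   59.] [[480.0, -374.0, 1.0], [520.0, -333.0, 87.0]]
side pad_choke_top 0.3 [276. 202. 307. 223.] [662.  -9.   6.] [[622.0, -43.0, 3.0], [704.0, 30.0, 8.0]]
side pad_transformer_top 0.65 [276. 202. 309. 223.] [661.  -9.   6.] [[619.0, -43.0, 3.0], [704.0, 32.0, 8.0]]
side pad_heatsink_top 0.57 [164. 192. 223. 218.] [442. 118.   6.] [[379.0, 65.0, 0.0], [506.0, 177.0, 8.0]]
side multimeter_center 0.63 [168. 142. 218. 164.] [494. 362.  32.] [[422.0, 335.0, 2.0], [569.0, 420.0, 41.0]]
side flux_bottle_center 0.85 [275. 305. 305. 358.] [ 496. -365.   60.] [[480.0, -374.0, 7.0], [519.0, -338.0, 87.0]]
```

View pics/scene0.png

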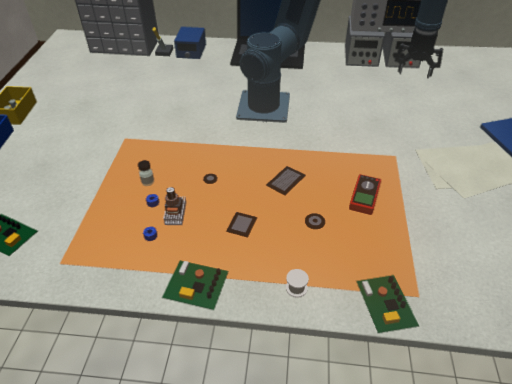

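View pics/side0.png

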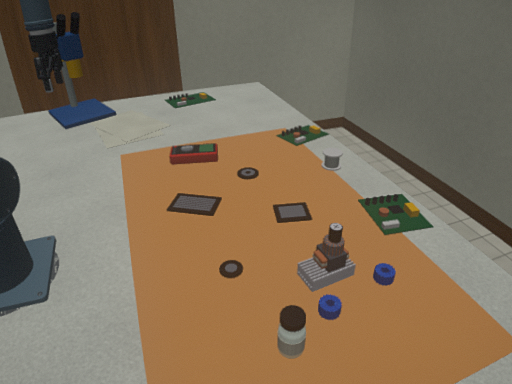

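The pile stands near (645, −220): scene px (172,205), side px (330,255). The choke candidates are the copper ring under the can at side (332,246) and two blue rings at side (385,273) and (329,307). The copper ring in the stack fits the description; the blue ones are the look-alikes to leave alone. I'll move over the pads and look with the wrist camera.

{"name": "servo_tool", "arguments": {"increments": [[0, [-3.8, -3.2, 0], 0], [0, [-3.8, -3.2, 0], 0], [0, [-3.8, -3.2, 0], 0], [0, [-3.8, -3.2, 0], 0], [0, [-3.8, -3.2, 0], 0], [0, [-3.8, -3.2, 0], 0], [0, [-3.8, -3.2, 0], 0], [0, [-3.8, -3.2, 0], 0], [0, [-3.8, -3.2, 0], 0], [0, [-3.8, -3.2, 0], 0], [0, [-3.8, -3.2, 0], 0], [0, [-3.8, -3.2, 0], 0]]}}

```text
time_s: 2.3
ee_pos: [482.5, 58.7, 208.8]
ee_rot: [0.351, 3.121, 0.0]
contact_force: [0.4, 0.5, 1.1]
gripper_width: 85.5
grip_force: 0.0
```

{"name": "servo_tool", "arguments": {"increments": [[0, [0, 0, 0], 0], [0, [0, 0, 0], 0]]}}

```text
time_s: 2.5
ee_pos: [481.7, 59.7, 208.1]
ee_rot: [-0.355, -3.12, -0.0]
contact_force: [-0.1, 0.1, -0.6]
gripper_width: 85.2
grip_force: 0.0
```

```bash
cat >> h.py <<'E'
def yaw(st):
    y=R.from_rotvec(st["ee_rot"]).as_matrix()[:,1]; return np.arctan2(y[1],y[0])
def delta(x,y,z,yw=None):
    "tool-frame shift in cm and twist to goal; twist applied AFTER the shift. yw = world direction of tool y (mod pi)"
    st=bot.observe(); M=R.from_rotvec(st["ee_rot"]).as_matrix(); d=M.T@(np.array([x,y,z])-st["ee_pos"])/10
    tw=0
    if yw is not None: tw=-((yw-yaw(st)+np.pi/2)%np.pi-np.pi/2)
    print("t %.1f pos %s yaw %.1fdeg tilt %.2f -> shift cm %s twist %.3f w %.1f g %.1f F %s q6 %.2f"%(st["time_s"],np.round(st["ee_pos"],1),np.degrees(yaw(st)),np.degrees(np.arccos(-M[2,2])),np.round(d,2),tw,st["gripper_width"],st["grip_force"],np.round(st["contact_force"],1),st["qpos"][5]))
def rect(mask,P,zlo,zhi):
    p=P[mask]; p=p[(p[:,2]>zlo)&(p[:,2]<zhi)]
    (c,s,a)=cv2.minAreaRect(p[:,:2].astype(np.float32))
    if s[0]<s[1]: s=s[::-1]; a+=90
    return np.round(c,1),np.round(s,1),round((a+90)%180-90,1),len(p)
def top(q,n="wrist",zlo=3,zhi=9,k=2):
    im,P=shot(n); out=[]
    for r in bot.cut_out(n,q)[:k]:
        out.append((round(r["conf"],2),np.round(r["rect"]).tolist(),rect(r["pixels"],P,zlo,zhi),np.round(np.nanmedian(P[r["pixels"]],0),1)))
    return im,P,out
E
python3 - <<'E'
from h import *
delta(645,-220,210)
im,P=shot("wrist"); cv2.imwrite("pics/w1.png",im); np.savez("w1",im=im,P=P)
for q in ["pad_capacitor_top","pad_choke_top","pad_transformer_top","pad_heatsink_top","capacitor_center","transformer_center","heatsink_center"]:
    for r in bot.cut_out("wrist",q)[:2]:
        m=r["pixels"]; z=P[m][:,2]
        try: print(q,round(r["conf"],2),np.round(r["rect"]),rect(m,P,2,10),np.round(np.nanmedian(P[m],0),1))
        except Exception as e: print(q,np.round(np.nanmedian(P[m],0)),r["rect"])
E
```

```text
t 2.5 pos [481.7  59.7 208.1] yaw 77.0deg tilt 0.06 -> shift cm [-22.2  -23.58  -0.21] twist 0.000 w 85.2 g 0.0 F [-0.1  0.1 -0.6] q6 -1.45
pad_capacitor_top 0.8 [ 98. 168. 131. 200.] (array([ 465.1, -139.2]), array([48.4, 46.3]), -60.0, 918) [ 464.  -138.5    6.4]
pad_choke_top 0.9 [366. 211. 410. 254.] (array([625.2, 226.4]), array([63.5, 62. ]), 33.4, 1346) [623.3 225.6   6.5]
pad_transformer_top 0.97 [221. 255. 265. 306.] (array([662.4,  -3.2]), array([86.3, 73.4]), -13.4, 2111) [659.   -2.1   6.5]
pad_transformer_top 0.34 [ 81. 297. 102. 309.] (array([0., 0.]), array([0., 0.]), 0.0, 0) [ 615.6 -211.7   46.1]
pad_heatsink_top 0.81 [253.  68. 341. 182.] (array([443.8, 122.5]), array([125.4,  82. ]), -31.6, 5952) [439.4 123.6   6.5]
transformer_center 0.68 [ 81. 297. 104. 306.] (array([0., 0.]), array([0., 0.]), 0.0, 0) [ 615.6 -212.1   46.6]
heatsink_center 0.87 [ 66. 266. 121. 302.] (array([ 609.7, -238.1]), array([87.3, 42.5]), -84.9, 175) [ 600.2 -218.2   26.3]
```

View pics/w1.png

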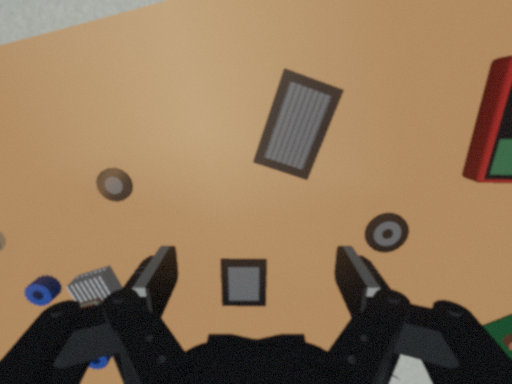

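The picture shows the heat sink pad (striped, px 298,125), the transformer pad (244,282), the choke pad (387,232), the capacitor pad (115,184), the heat sink corner at (95,285) and a blue ring at (42,290). All pad poses are measured well enough, so I go above the pile next.

{"name": "servo_tool", "arguments": {"increments": [[0, [-3.2, -3.4, -0.6], 0], [0, [-3.2, -3.4, -0.6], 0], [0, [-3.2, -3.4, -0.6], 0], [0, [-3.2, -3.4, -0.6], 0], [0, [-3.2, -3.4, -0.6], 0], [0, [-3.2, -3.4, -0.6], 0], [0, [-3, -3.2, -0.6], 0], [0, [0, 0, 0], 0], [0, [0, 0, 0], 0]]}}

```text
time_s: 3.8
ee_pos: [645.6, -219.1, 249.5]
ee_rot: [-0.352, -3.12, -0.001]
contact_force: [-0.2, 0.6, 0.4]
gripper_width: 85.1
grip_force: 0.0
```

```bash
python3 - <<'E'
from h import *
delta(645,-220,250)
im,P=shot("wrist"); cv2.imwrite("pics/w2.png",cv2.resize(im[60:360,100:412],None,fx=1.9,fy=1.9,interpolation=cv2.INTER_CUBIC)); np.savez("w2",im=im,P=P)
for q in ["capacitor_center","choke_center","transformer_center","heatsink_center","pad_capacitor_top"]:
    for r in bot.cut_out("wrist",q)[:3]:
        m=r["pixels"]; z=P[m][:,2]; zt=np.nanpercentile(z,90)
        print(q,round(r["conf"],2),np.round(r["rect"]),"ztop",round(zt,1),rect(m,P,zt-6,zt+6),np.round(np.nanmedian(P[m],0),1), im[m].mean(0).round())
# slices
for nm,lo,hi in [("cap",112,125),("choke",82,93),("tr",59,68),("hs",22,35)]:
    m=(P[...,0]>570)&(P[...,0]<720)&(P[...,1]>-300)&(P[...,1]<-150); print(nm,rect(m,P,lo,hi))
E
```

```text
t 3.8 pos [ 645.6 -219.1  249.5] yaw 77.1deg tilt 0.09 -> shift cm [ 0.04 -0.1  -0.05] twist 0.000 w 85.1 g 0.0 F [-0.2  0.6  0.4] q6 -1.84
capacitor_center 0.59 [243. 167. 268. 192.] ztop 119.5 (array([ 649. , -220.7]), array([23.9, 23.7]), -83.9, 370) [ 646.5 -220.3  118.4] [126. 127. 132.]
choke_center 0.86 [173. 128. 204. 158.] ztop 25.3 (array([ 598.8, -306.7]), array([38.4, 38.1]), 3.6, 530) [ 598.1 -305.3   24. ] [133.  95.  92.]
choke_center 0.72 [237. 155. 274. 184.] ztop 89.4 (array([ 642.8, -221.7]), array([38.1, 32. ]), 88.0, 374) [ 636.7 -220.8   88.2] [ 91. 100. 116.]
choke_center 0.69 [221. 213. 244. 240.] ztop 25.3 (array([ 739.2, -275.1]), array([38.5, 37.8]), -13.6, 411) [ 736.2 -274.4   24. ] [121.  81.  79.]
transformer_center 0.81 [232. 138. 276. 188.] ztop 65.0 (array([ 639.2, -213.8]), array([59.9, 42.6]), 46.4, 342) [ 627.3 -211.1   59.3] [ 86.  97. 118.]
heatsink_center 0.91 [223. 112. 281. 192.] ztop 31.3 (array([ 637.9, -221.9]), array([99.7, 56.2]), 5.7, 537) [ 608.4 -221.2   20. ] [149. 151. 156.]
pad_capacitor_top 0.67 [267.   0. 304.  31.] ztop 7.4 (array([ 471. , -140.4]), array([50.8, 35.3]), 78.7, 1047) [ 468.9 -141.3    6.2] [75. 82. 91.]
cap (array([ 648.8, -220.9]), array([24.3, 23.7]), -13.1, 381)
choke (array([ 644. , -221.4]), array([40.7, 34.3]), 83.0, 418)
tr (array([ 645.6, -220.1]), array([57.5, 47.8]), 4.6, 373)
hs (array([ 646. , -244.8]), array([140.2, 103.3]), 5.7, 754)
```

View pics/w2.png

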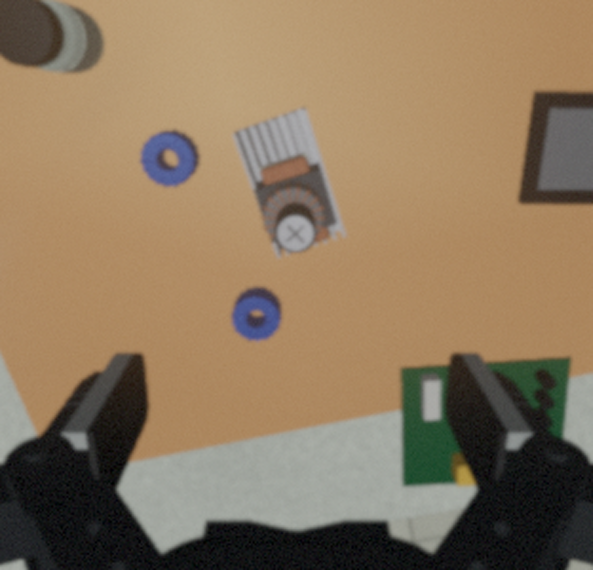

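The enlarged crop confirms it: the copper ring sits directly under the silver cross-marked can (crop px 293,215) on the transformer and heat sink. The blue look-alikes at (170,157) and (257,313) stay untouched. I'll take the capacitor first.

{"name": "servo_tool", "arguments": {"increments": [[0.2, [-0.37, -0.11, 3], 0], [0.2, [0, 0, 4], 0], [0.3, [0, 0, 4], 0], [0.3, [0, 0, 3], 0], [0.3, [0, 0, 1.8], 0], [0.3, [0, 0, 0], 0], [0.6, [0, 0, 0], 0], [1, [0, 0, 0], 0], [1, [0, 0, 0], 0], [1, [0, 0, 0], 0], [1, [0, 0, 0], 0], [1, [0, 0, 0], 0]], "squeeze": 25}}

```text
time_s: 5.3
ee_pos: [652.2, -220.8, 97.6]
ee_rot: [0.349, 3.113, -0.002]
contact_force: [1.7, 3.5, 11.8]
gripper_width: 0.1
grip_force: 5.8
```

```bash
python3 - <<'E'
from h import *
delta(649,-221,92)
im,P=shot("wrist"); im2,P2=shot("side")
a=cv2.resize(im,(512,384)); b=cv2.resize(im2[200:340,260:430],(466,384),interpolation=cv2.INTER_CUBIC)
o=np.hstack([a,b]); o=cv2.resize(o,(800,int(384*800/o.shape[1]))); cv2.imwrite("pics/w3.png",o)
E
```

```text
t 5.3 pos [ 652.2 -220.8   97.6] yaw 77.2deg tilt 0.53 -> shift cm [ 0.31 -0.09  0.55] twist 0.000 w 0.1 g 5.8 F [ 1.7  3.5 11.8] q6 -1.84
```

View pics/w3.png

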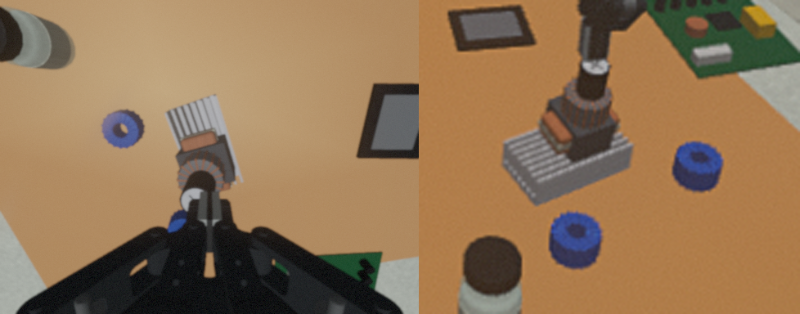

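```bash
python3 - <<'E'
from h import *
for n in ["wrist","side","scene"]:
    im,P=shot(n)
    m=(P[...,0]>600)&(P[...,0]<690)&(P[...,1]>-270)&(P[...,1]<-180)
    g=im.astype(int).sum(-1)
    for lo,hi in [(115,123),(100,114),(82,93)]:
        k=m&(P[...,2]>lo)&(P[...,2]<hi)
        if k.sum()>5: print(n,lo,hi,rect(m,P,lo,hi), "bright",rect(m&(g>380),P,lo,hi) if (k&(g>380)).sum()>4 else '')
    for r in bot.cut_out(n,"capacitor_center")[:2]:
        print(n,r["conf"],r["rect"],np.nanpercentile(P[r["pixels"]],[3,50,97],axis=0).round().tolist())
E
```

```text
wrist 115 123 (array([ 644.7, -232.1]), array([25.6, 14.6]), -59.5, 607) bright (array([ 644.6, -233. ]), array([20.5, 10.3]), -53.3, 334)
wrist 100 114 (array([ 641.9, -225.1]), array([24.6,  9.6]), 63.2, 355) bright 
wrist 82 93 (array([ 641.8, -226.1]), array([41.3, 30.7]), 78.0, 1323) bright (array([ 645.3, -246.7]), array([12.4,  1.8]), -4.6, 5)
wrist 0.68 [218.4, 208.0, 265.8, 259.2] [[637.0, -240.0, 92.0], [640.0, -228.0, 115.0], [651.0, -216.0, 121.0]]
side 115 123 (array([ 647. , -232.9]), array([23.8, 17.7]), -17.6, 101) bright (array([ 649. , -233.2]), array([20.9, 13.8]), -10.0, 48)
side 100 114 (array([ 642.8, -233.9]), array([24.6, 12. ]), -44.2, 75) bright 
side 82 93 (array([ 643.7, -230.3]), array([40.8, 33.8]), -39.3, 196) bright 
side 0.64 [327.6, 226.9, 344.2, 243.9] [[637.0, -241.0, 90.0], [643.0, -236.0, 110.0], [657.0, -225.0, 120.0]]
side 0.24 [276.1, 307.2, 305.6, 358.1] [[481.0, -374.0, 7.0], [496.0, -365.0, 60.0], [518.0, -338.0, 86.0]]
scene 115 123 (array([ 658.5, -229.8]), array([20. ,  8.8]), 72.5, 14) bright (array([ 655.4, -233.8]), array([10.8,  3.6]), 34.7, 6)
scene 100 114 (array([ 658.4, -223.3]), array([24.2, 16.6]), -63.4, 31) bright 
scene 82 93 (array([ 652.4, -222.6]), array([40. , 34.5]), -55.2, 60) bright 
scene 0.73 [203.4, 176.0, 220.0, 184.4] [[443.0, -159.0, -0.0], [467.0, -138.0, 5.0], [489.0, -116.0, 10.0]]
scene 0.48 [166.2, 190.5, 176.7, 195.2] [[643.0, -238.0, 89.0], [659.0, -224.0, 106.0], [664.0, -214.0, 120.0]]
```

```bash
python3 - <<'E'
from h import *
im,P=shot("wrist"); c=im[180:330,170:350]; cv2.imwrite("pics/w4.png",cv2.resize(c,None,fx=4,fy=4,interpolation=cv2.INTER_CUBIC))
for v in range(190,300,8): print(v,[tuple(np.round(P[v,u]).astype(int)) if np.isfinite(P[v,u,0]) else None for u in range(216,290,10)])
E
```

```text
190 [(np.int64(629), np.int64(-246), np.int64(64)), (np.int64(630), np.int64(-239), np.int64(65)), (np.int64(628), np.int64(-229), np.int64(77)), (np.int64(628), np.int64(-222), np.int64(82)), (np.int64(631), np.int64(-215), np.int64(77)), (np.int64(635), np.int64(-209), np.int64(68)), (np.int64(637), np.int64(-202), np.int64(68)), (np.int64(652), np.int64(-193), np.int64(31))]
198 [(np.int64(634), np.int64(-248), np.int64(65)), (np.int64(630), np.int64(-237), np.int64(83)), (np.int64(630), np.int64(-229), np.int64(89)), (np.int64(630), np.int64(-222), np.int64(91)), (np.int64(632), np.int64(-216), np.int64(91)), (np.int64(637), np.int64(-210), np.int64(80)), (np.int64(643), np.int64(-203), np.int64(69)), (np.int64(667), np.int64(-193), np.int64(9))]
206 [(np.int64(663), np.int64(-265), np.int64(1)), (np.int64(634), np.int64(-237), np.int64(89)), (np.int64(635), np.int64(-230), np.int64(89)), (np.int64(637), np.int64(-224), np.int64(89)), (np.int64(638), np.int64(-217), np.int64(91)), (np.int64(638), np.int64(-210), np.int64(92)), (np.int64(650), np.int64(-204), np.int64(68)), (np.in
[... 3534 characters left out ...]
(-229), np.int64(171)), (np.int64(638), np.int64(-225), np.int64(172)), (np.int64(638), np.int64(-221), np.int64(172)), (np.int64(650), np.int64(-220), np.int64(158)), (np.int64(641), np.int64(-214), np.int64(171)), (np.int64(642), np.int64(-210), np.int64(171)), (np.int64(642), np.int64(-206), np.int64(172))]
294 [(np.int64(636), np.int64(-232), np.int64(177)), (np.int64(636), np.int64(-228), np.int64(177)), (np.int64(638), np.int64(-225), np.int64(177)), (np.int64(639), np.int64(-221), np.int64(177)), (np.int64(654), np.int64(-221), np.int64(159)), (np.int64(640), np.int64(-214), np.int64(177)), (np.int64(641), np.int64(-210), np.int64(177)), (np.int64(642), np.int64(-206), np.int64(176))]
```

View pics/w4.png

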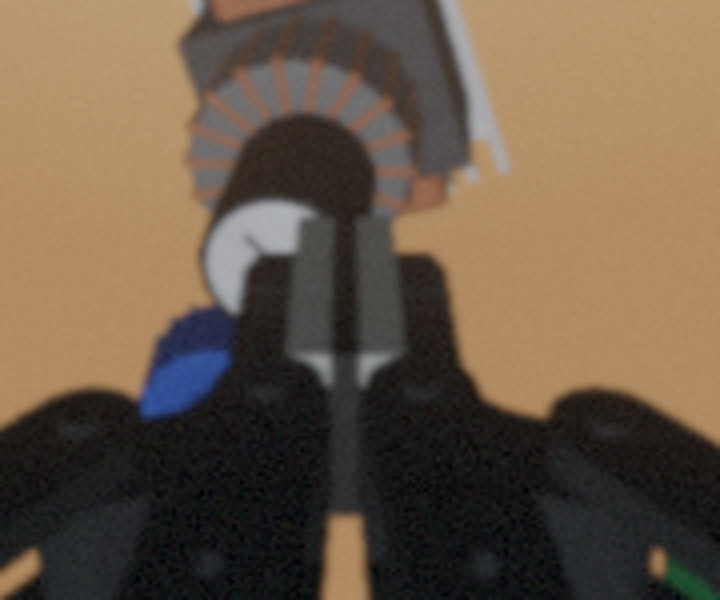

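The tips are resting on top of the can. In both the image and the depth they sit about 24 mm higher than the reported TCP, and the can was nudged about 11 mm but still stands. I'll lift off, look again and use the measured tip offset from here.

{"name": "servo_tool", "arguments": {"increments": [[1, [0, 0, -1], 0], [1, [0, 0, -2], 0], [0.5, [0, 0, -4], 0], [0, [0, 0, -4], 0], [0, [0, 0, 0], 0], [0, [0, 0, 0], 0]]}}

```text
time_s: 6.35
ee_pos: [649.7, -221.2, 205.2]
ee_rot: [0.35, 3.118, -0.003]
contact_force: [-0.1, -0.5, -1.1]
gripper_width: 58.3
grip_force: 0.0
```

```bash
cat >> h.py <<'E'
def stack(save=None):
    im,P=shot("wrist")
    if save: cv2.imwrite(save,im)
    m=(P[...,0]>570)&(P[...,0]<720)&(P[...,1]>-290)&(P[...,1]<-150)
    for nm,lo,hi in [("cap",113,125),("choke",84,93),("tr",60,68)]:
        if (m&(P[...,2]>lo)&(P[...,2]<hi)).sum()>20: print(nm,rect(m,P,lo,hi))
    for q in ["capacitor_center","choke_center","transformer_center","heatsink_center"]:
        for r in bot.cut_out("wrist",q)[:3]:
            p=P[r["pixels"]]
            zt=np.nanpercentile(p[:,2],90); print(q,round(r["conf"],2),np.round(r["rect"]),round(zt,1),rect(r["pixels"],P,zt-6,zt+6))
    return im,P
E
python3 - <<'E'
from h import *
im,P=stack()
# fingertips: points close to camera above z of tcp
st=bot.observe(); M=R.from_rotvec(st["ee_rot"]).as_matrix(); Q=(P-st["ee_pos"])@M
f=(np.abs(Q[...,1])<70)&(Q[...,0]<40)&(Q[...,2]<15)&np.isfinite(Q[...,0])
print("finger foremost tool z", np.percentile(Q[f][:,2],[50,95,99,100]).round(1), np.percentile(Q[f&(Q[...,1]>0)],99,axis=0).round(1))
delta(648,-232,70)
E
```

```text
cap (array([ 648.9, -223.8]), array([24.4, 24.4]), -35.7, 509)
choke (array([ 643.9, -221.9]), array([39.7, 34.1]), 72.7, 541)
tr (array([ 637.9, -214.3]), array([60.1, 40.7]), 55.0, 437)
capacitor_center 0.58 [242. 174. 268. 203.] 119.5 (array([ 648.7, -224. ]), array([24. , 23.6]), -29.5, 488)
capacitor_center 0.3 [ 67.  41. 144.  93.] 85.8 (array([ 503.2, -351.5]), array([39.6, 39.1]), -66.5, 1591)
choke_center 0.92 [234. 158. 276. 187.] 89.3 (array([ 642.6, -221.7]), array([39.7, 31.1]), 74.7, 539)
choke_center 0.85 [217. 220. 246. 251.] 25.1 (array([ 739.3, -274.9]), array([39.6, 38.9]), 19.0, 525)
choke_center 0.81 [163. 126. 199. 160.] 25.2 (array([ 598.4, -306.3]), array([38.9, 38.7]), 77.1, 695)
transformer_center 0.65 [221. 111. 283. 188.] 31.0 (array([ 635.3, -222. ]), array([94.4, 55.8]), 5.6, 569)
transformer_center 0.59 [234. 140. 278. 192.] 65.0 (array([ 637.2, -214. ]), array([58.6, 40.4]), 48.0, 455)
heatsink_center 0.59 [219. 112. 284. 190.] 31.1 (array([ 636.8, -221.9]), array([97.5, 56. ]), 5.6, 639)
finger foremost tool z [-102.4  -57.2  -40.3  -30.8] [ 19.4  64.  -40.3]
t 6.6 pos [ 648.1 -220.3  200.9] yaw 77.2deg tilt 0.17 -> shift cm [-0.28 -1.15 13.09] twist 0.000 w 85.1 g 0.0 F [-0.5 -0.8 -0.1] q6 -1.84
```

The can stands at (649,−224) and the choke hasn't moved. Going down to a tip height of about 95 mm, which is a reported z of about 72.

{"name": "servo_tool", "arguments": {"increments": [[0.1, [-0.16, -0.33, 3], 0], [0.1, [0, 0, 4], 0], [0.1, [0, 0, 3], 0], [0.1, [0, 0, 2], 0], [0.1, [0, 0, 0.9], 0], [0.1, [0, 0, 0], 0], [0.1, [0, 0, 0], 0], [0.4, [0, 0, 0], 0], [0.5, [0, 0, 0], 0], [0.6, [0, 0, 0], 0], [0.65, [0, 0, 0], 0], [0.65, [0, 0, 0], 0]], "squeeze": 25}}

```text
time_s: 7.8
ee_pos: [649.8, -224.2, 73.8]
ee_rot: [0.351, 3.122, -0.0]
contact_force: [-0.3, 1.0, 1.0]
gripper_width: 29.7
grip_force: 0.0
```

```bash
python3 - <<'E'
from h import *
delta(649,-224,72)
im,P=shot("wrist"); im2,_=shot("side"); c=cv2.resize(im[130:330,160:360],(400,400),interpolation=cv2.INTER_CUBIC); cv2.imwrite("pics/w5.png",np.hstack([c,cv2.resize(im2[200:300,280:380],(400,400),interpolation=cv2.INTER_CUBIC)]))
E
```

```text
t 7.8 pos [ 649.8 -224.2   73.8] yaw 77.2deg tilt 0.02 -> shift cm [0.08 0.   0.18] twist 0.000 w 29.7 g 0.0 F [-0.3  1.   1. ] q6 -1.84
```

View pics/w5.png

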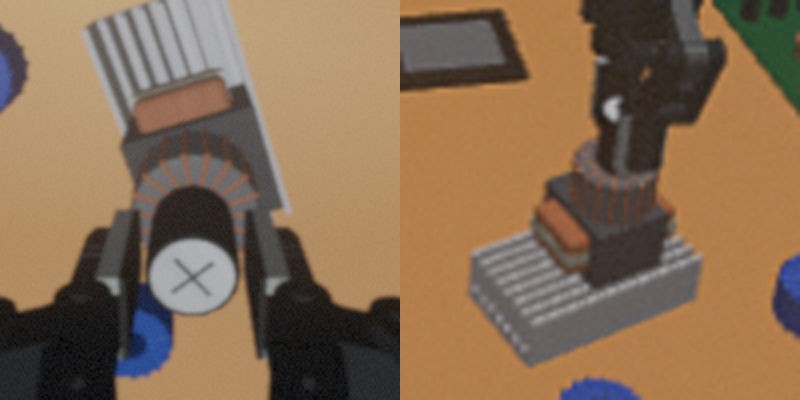

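The can is between the pads (px 193,275 in the crop), with the tips just clear of the choke. Closing and lifting.

{"name": "servo_tool", "arguments": {"increments": [[0.8, [0, 0, 0], 0], [1, [0, 0, 0], 0], [1, [0, 0, 0], 0], [1, [0, 0, 0], 0], [1, [0, 0, -0.3], 0], [1, [0, 0, -1], 0], [1, [0, 0, -2], 0], [1, [0, 0, -3], 0], [1, [0, 0, -3], 0], [1, [0, 0, 0], 0]], "squeeze": 25}}

```text
time_s: 8.9
ee_pos: [652.5, -225.6, 172.9]
ee_rot: [0.35, 3.113, -0.006]
contact_force: [1.9, -0.5, -0.2]
gripper_width: 24.0
grip_force: 24.5
```

```bash
python3 - <<'E'
from h import *
delta(465,-139,165)
im,P=shot("wrist"); st=bot.observe(); M=R.from_rotvec(st["ee_rot"]).as_matrix()
for r in bot.cut_out("wrist","capacitor_center")[:1]:
    Q=(P[r["pixels"]]-st["ee_pos"])@M; print(r["conf"],np.nanpercentile(Q,[2,50,98],axis=0).round(1).tolist())
    p=P[r["pixels"]]; zt=np.nanpercentile(p[:,2],90);print(zt,rect(r["pixels"],P,zt-4,zt+4))
E
```

```text
t 8.9 pos [ 652.5 -225.6  172.9] yaw 77.2deg tilt 0.58 -> shift cm [20.21  4.28  0.58] twist 0.000 w 24.0 g 24.5 F [ 1.9 -0.5 -0.2] q6 -1.84
0.96 [[-10.5, -11.3, -48.8], [5.8, -0.4, -47.3], [12.1, 10.8, -19.8]]
218.49639582379552 (array([ 651., -225.]), array([25. , 23.1]), -15.0, 1620)
```

{"name": "servo_tool", "arguments": {"increments": [[1, [3, 0.9, 0], 0], [1, [4, 1.1, 0], 0], [1, [4, 1.1, 1], 0], [1, [3.2, 1, 1.5], 0], [1, [2, 0.5, 1.5], 0], [1, [0, 0, 0], 0], [1, [0, 0, 0], 0]]}}

```text
time_s: 9.7
ee_pos: [501.9, -143.3, 126.0]
ee_rot: [-0.351, -3.121, -0.0]
contact_force: [1.1, 0.0, -0.8]
gripper_width: 24.1
grip_force: 24.6
```

```bash
cat >> h.py <<'E'
def padfit(c,rad,save=None):
    "refine pad from wrist cloud: plate points by height near c (dark rim) "
    im,P=shot("wrist")
    if save: cv2.imwrite(save,im)
    g=im.astype(int); orange=(g[...,2]-g[...,0])>50
    m=(np.hypot(P[...,0]-c[0],P[...,1]-c[1])<rad)&(P[...,2]>3)&(P[...,2]<10)&~orange
    print("pad by height",rect(m,P,3,10))
    return im,P
E
python3 - <<'E'
from h import *
im,P=padfit((465,-139),40)
for r in bot.cut_out("wrist","pad_capacitor_top")[:1]: print(r["conf"],r["rect"],rect(r["pixels"],P,3,10))
for r in bot.cut_out("wrist","capacitor_center")[:1]:
    p=P[r["pixels"]]; zt=np.nanpercentile(p[:,2],90);print(zt,rect(r["pixels"],P,zt-4,zt+4))
delta(465,-139.5,30)
E
```

```text
pad by height (array([ 464.2, -139.4]), array([46.6, 45.9]), -15.0, 1601)
0.69 [227.3, 123.4, 270.9, 168.7] (array([ 463.9, -140. ]), array([47.4, 46.9]), -13.0, 1661)
171.69001978282606 (array([ 500.1, -142.8]), array([24.1, 23.9]), 80.3, 1615)
t 9.8 pos [ 503.5 -144.4  127. ] yaw 77.2deg tilt 0.10 -> shift cm [ 3.87 -0.38  9.69] twist 0.000 w 24.1 g 24.6 F [ 0.3 -0.3 -0.6] q6 -1.84
```

{"name": "servo_tool", "arguments": {"increments": [[1, [1.8, -0.25, 2], 0], [1, [1.77, -0.24, 3], 0], [1, [0, 0, 3], 0], [1, [0, 0, 2.5], 0], [1, [0, 0, 1.5], 0], [1, [0, 0, 0.7], 0], [1, [0, 0, 0], 0], [1, [0, 0, 0], 0]]}}

```text
time_s: 10.65
ee_pos: [467.1, -140.8, 0.1]
ee_rot: [0.351, 3.121, -0.001]
contact_force: [0.6, 0.2, -0.3]
gripper_width: 24.1
grip_force: 24.6
```

```bash
python3 - <<'E'
from h import *
delta(464.3,-139.6,-8)
im,P=shot("wrist"); im2,_=shot("side"); c=cv2.resize(im[130:330,160:360],(400,400),interpolation=cv2.INTER_CUBIC); cv2.imwrite("pics/w6.png",np.hstack([c,cv2.resize(im2[200:300,180:280],(400,400),interpolation=cv2.INTER_CUBIC)]))
for r in bot.cut_out("wrist","capacitor_center")[:1]:
    p=P[r["pixels"]]; zt=np.nanpercentile(p[:,2],90);print(zt,rect(r["pixels"],P,zt-4,zt+4))
E
```

```text
t 10.7 pos [ 4.671e+02 -1.408e+02  1.000e-01] yaw 77.2deg tilt 0.08 -> shift cm [0.3  0.06 0.81] twist 0.000 w 24.1 g 24.6 F [ 0.6  0.2 -0.3] q6 -1.87
45.772150757100164 (array([ 465.5, -140.2]), array([25., 24.]), -11.5, 1660)
```

View pics/w6.png

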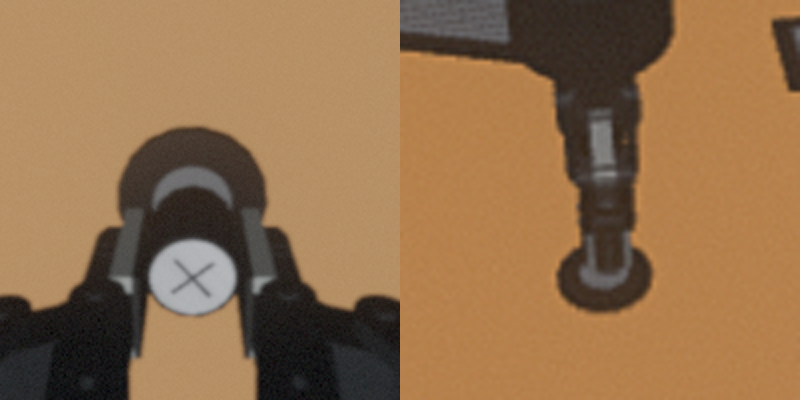

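{"name": "servo_tool", "arguments": {"increments": [[1, [0.12, 0.03, 0.5], 0], [1, [0, 0, 0.3], 0], [1, [0, 0, 0.1], 0], [1, [0, 0, 0], 0], [1, [0, 0, 0], 0]]}}

```text
time_s: 11.3
ee_pos: [465.0, -139.6, -8.5]
ee_rot: [0.35, 3.122, -0.0]
contact_force: [-2.7, 2.4, 12.2]
gripper_width: 24.2
grip_force: 25.8
```

```bash
python3 - <<'E'
from h import *
delta(464.3,-139.6,-9.5)
im,P=shot("wrist")
for r in bot.cut_out("wrist","capacitor_center")[:1]:
    p=P[r["pixels"]]; zt=np.nanpercentile(p[:,2],90);print(zt,rect(r["pixels"],P,zt-4,zt+4))
E
```

```text
t 11.3 pos [ 465.  -139.6   -8.5] yaw 77.2deg tilt 0.03 -> shift cm [ 0.07 -0.01  0.1 ] twist 0.000 w 24.2 g 25.8 F [-2.7  2.4 12.2] q6 -1.87
37.23117219994047 (array([ 463.5, -139.3]), array([24.8, 23.9]), -24.5, 1647)
```

{"name": "servo_tool", "arguments": {"increments": [[1, [0, 0, -0.05], 0], [0.6, [0, 0, 0], 0], [0.4, [0, 0, 0], 0], [0.3, [0, 0, 0], 0], [0.2, [0, 0, 0], 0], [0.2, [0, 0, -1], 0], [0.2, [0, 0, -3], 0], [0.1, [0, 0, -4], 0], [0, [0, 0, -4], 0], [0, [0, 0, -3], 0], [0, [0, 0, 0], 0]]}}

```text
time_s: 12.5
ee_pos: [467.9, -141.2, 146.3]
ee_rot: [0.35, 3.113, -0.006]
contact_force: [0.4, -0.1, 0.2]
gripper_width: 85.5
grip_force: 0.0
```

```bash
python3 - <<'E'
from h import *
im,P=shot("wrist")
for r in bot.cut_out("wrist","capacitor_center")[:1]:
    p=P[r["pixels"]]; zt=np.nanpercentile(p[:,2],90);print(r["conf"],zt,rect(r["pixels"],P,zt-4,zt+4))
for r in bot.cut_out("wrist","pad_capacitor_top")[:1]: print(rect(r["pixels"],P,3,10))
delta(643.5,-222,190)
E
```

```text
0.97 37.411999654896235 (array([ 463.8, -138.9]), array([23.5, 23.1]), 1.9, 402)
(array([ 463.9, -140. ]), array([47.1, 47.1]), -55.1, 774)
t 12.7 pos [ 464.5 -139.4  140.9] yaw 77.2deg tilt 0.02 -> shift cm [-19.28  -4.08  -4.92] twist 0.000 w 85.8 g 0.0 F [-0.3 -0.7 -0.6] q6 -1.87
```

{"name": "servo_tool", "arguments": {"increments": [[0, [-3, -0.6, -1.5], 0], [0, [-4, -0.9, -1.5], 0], [0, [-4.2, -0.9, -1], 0], [0, [-4.2, -0.9, -0.5], 0], [0, [-3.5, -0.8, 0], 0], [0, [0, 0, 0], 0], [0, [0, 0, 0], 0]]}}

```text
time_s: 13.35
ee_pos: [639.2, -221.2, 182.9]
ee_rot: [-0.35, -3.117, -0.003]
contact_force: [-1.2, 0.0, 0.1]
gripper_width: 85.6
grip_force: 0.0
```

```bash
python3 - <<'E'
from h import *
stack(); delta(643.5,-222,43)
E
```

```text
choke (array([ 646.7, -222.7]), array([39.9, 39.8]), 9.6, 1036)
tr (array([ 642.4, -219.8]), array([50.2, 44.4]), 89.4, 572)
capacitor_center 0.66 [284.   1. 310.   8.] 33.1 (array([ 475.5, -141.3]), array([15.8,  2.3]), 75.8, 41)
choke_center 0.82 [159. 140. 197. 173.] 25.2 (array([ 598.7, -306.9]), array([39.8, 39.3]), 50.7, 777)
choke_center 0.75 [235. 172. 279. 214.] 89.2 (array([ 646.5, -222.7]), array([39.4, 39.2]), -16.4, 1027)
choke_center 0.69 [216. 235. 248. 268.] 25.2 (array([ 738.9, -274.8]), array([39. , 38.8]), 87.8, 568)
transformer_center 0.87 [232. 154. 282. 210.] 65.0 (array([ 638.7, -213.4]), array([58.7, 41.2]), 43.2, 562)
heatsink_center 0.97 [219. 124. 285. 214.] 30.9 (array([ 636.6, -222. ]), array([97.2, 56.1]), 5.6, 619)
t 13.6 pos [ 639.3 -221.   186.3] yaw 77.2deg tilt 0.02 -> shift cm [-4.400e-01 -1.000e-02  1.433e+01] twist 0.000 w 85.7 g 0.0 F [ 0.3 -0.8 -0. ] q6 -1.84
```

{"name": "servo_tool", "arguments": {"increments": [[0, [-0.75, 0, 3], 0], [0, [0, 0, 4], 0], [0, [0, 0, 3.5], 0], [0.2, [0, 0, 2.5], 0], [0.2, [0, 0, 1.1], 0], [0.3, [0, 0, 0], 0], [0.4, [0, 0, 0], 0], [0.45, [0, 0, 0], 0], [0.45, [0, 0, 0], 0]], "squeeze": 30}}

```text
time_s: 14.5
ee_pos: [648.5, -223.8, 47.0]
ee_rot: [0.35, 3.119, -0.002]
contact_force: [-0.5, -0.9, 0.3]
gripper_width: 46.9
grip_force: 0.0
```

```bash
python3 - <<'E'
from h import *
delta(646.6,-222.7,43)
im,P=shot("wrist"); im2,_=shot("side"); c=cv2.resize(im[130:330,160:360],(400,400),interpolation=cv2.INTER_CUBIC); cv2.imwrite("pics/w7.png",np.hstack([c,cv2.resize(im2[210:310,280:380],(400,400),interpolation=cv2.INTER_CUBIC)]))
st=bot.observe(); M=R.from_rotvec(st["ee_rot"]).as_matrix(); Q=(P-st["ee_pos"])@M
r=[r for r in bot.cut_out("wrist","choke_center") if np.nanmedian(P[r["pixels"]][:,2])>60][0]
print(rect(r["pixels"],P,86,93))
E
```

```text
t 14.5 pos [ 648.5 -223.8   47. ] yaw 77.2deg tilt 0.18 -> shift cm [0.21 0.06 0.4 ] twist 0.000 w 46.9 g 0.0 F [-0.5 -0.9  0.3] q6 -1.84
(array([ 646.4, -222.5]), array([40.6, 39.9]), 16.0, 3466)
```

View pics/w7.png

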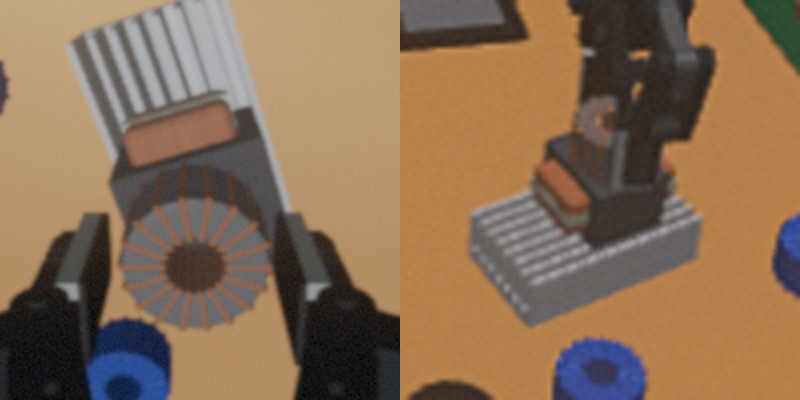

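{"name": "servo_tool", "arguments": {"increments": [[0.5, [0.15, 0.05, 0], 0], [0.55, [0, 0, 0], 0], [0.7, [0, 0, 0], 0], [0.8, [0, 0, 0], 0], [0.8, [0, 0, 0], 0], [0.8, [0, 0, -0.3], 0], [0.8, [0, 0, -1], 0], [0.8, [0, 0, -2], 0], [0.8, [0, 0, -3], 0], [0.8, [0, 0, -3], 0], [0.8, [0, 0, 0], 0], [0.8, [0, 0, 0], 0]], "squeeze": 35}}

```text
time_s: 15.85
ee_pos: [646.5, -222.6, 139.0]
ee_rot: [0.351, 3.12, -0.001]
contact_force: [-0.6, 1.4, -1.7]
gripper_width: 39.0
grip_force: 35.3
```

```bash
cat >> h.py <<'E'
def held(q,half):
    im,P=shot("wrist"); 
    for r in bot.cut_out("wrist",q)[:3]:
        p=P[r["pixels"]]; zt=np.nanpercentile(p[:,2],90);print("held",round(r["conf"],2),"ztop %.1f"%zt,rect(r["pixels"],P,zt-4,zt+4))
    return im,P
E
python3 - <<'E'
from h import *
held("choke_center",0); delta(625,226,150)
E
```

```text
held 0.66 ztop 182.2 (array([ 647.4, -222.8]), array([40.6, 38.7]), -14.4, 3551)
held 0.56 ztop 25.2 (array([ 598.7, -306.5]), array([39.5, 38.9]), -42.6, 996)
t 15.9 pos [ 645.3 -222.   136.6] yaw 77.2deg tilt 0.15 -> shift cm [11.92 43.23 -1.28] twist 0.000 w 38.8 g 35.3 F [ 0.2  1.  -1.7] q6 -1.84
```

{"name": "servo_tool", "arguments": {"increments": [[0.8, [0.5, 2.4, 0], 0], [0.8, [0.9, 4, 0], 0], [0.8, [0.95, 4.4, 0], 0], [0.8, [0.95, 4.4, 0], 0], [0.8, [0.95, 4.4, 0], 0], [0.8, [0.95, 4.4, 0], 0], [0.8, [0.95, 4.4, 0], 0], [0.8, [0.95, 4.4, 0], 0], [0.8, [0.95, 4.4, 0], 0], [0.8, [0.95, 3.9, 0], 0], [0.8, [0.5, 2.3, 0], 0], [0.8, [0, 0, 0], 0]]}}

```text
time_s: 17.15
ee_pos: [648.0, 225.7, 135.8]
ee_rot: [-0.343, -3.119, -0.0]
contact_force: [-0.3, -1.0, -0.8]
gripper_width: 39.1
grip_force: 35.4
```

{"name": "servo_tool", "arguments": {"increments": [[0.8, [0, 0, 0], 0], [0.8, [0, 0, 0], 0]]}}

```text
time_s: 17.35
ee_pos: [649.5, 220.5, 137.0]
ee_rot: [-0.352, -3.12, 0.002]
contact_force: [-0.7, 0.3, -0.7]
gripper_width: 39.2
grip_force: 35.4
```

```bash
python3 - <<'E'
from h import *
im,P=padfit((625,226),45)
for r in bot.cut_out("wrist","pad_choke_top")[:1]: print(r["conf"],r["rect"],rect(r["pixels"],P,3,10))
held("choke_center",0); delta(625,226,20)
E
```

```text
pad by height (array([625. , 225.9]), array([61.4, 61.2]), -56.6, 2497)
0.72 [227.5, 125.8, 285.2, 189.3] (array([625.3, 225.9]), array([62.8, 62.6]), 55.2, 2611)
held 0.75 ztop 180.8 (array([650.5, 220.2]), array([40.1, 38.8]), -15.5, 3569)
t 17.6 pos [650.1 220.4 138. ] yaw 77.1deg tilt 0.01 -> shift cm [ 2.57 -0.02 11.8 ] twist 0.000 w 39.1 g 35.4 F [-0.  -0.3 -1. ] q6 -1.18
```

{"name": "servo_tool", "arguments": {"increments": [[0.8, [1.3, 0, 2.5], 0], [0.8, [1.3, 0, 4], 0], [0.8, [0, 0, 4], 0], [0.8, [0, 0, 2.4], 0], [0.8, [0, 0, 1], 0], [0.8, [0, 0, 0.3], 0], [0.8, [0, 0, 0], 0], [0.8, [0, 0, 0], 0]]}}

```text
time_s: 18.35
ee_pos: [626.0, 227.7, -2.1]
ee_rot: [0.351, 3.119, 0.001]
contact_force: [0.6, 0.1, -1.2]
gripper_width: 38.9
grip_force: 35.4
```

```bash
python3 - <<'E'
from h import *
held("choke_center",0); delta(625,226,-14)
E
```

```text
held 0.86 ztop 41.2 (array([626.7, 227.6]), array([40.2, 39.1]), -13.2, 3578)
t 18.4 pos [625.7 227.8  -2.2] yaw 77.2deg tilt 0.17 -> shift cm [ 0.03 -0.19  1.18] twist 0.000 w 39.5 g 35.4 F [ 0.4 -1.  -0.4] q6 -1.16
```

{"name": "servo_tool", "arguments": {"increments": [[0.8, [0.1, -0.15, 0.6], 0], [0.8, [0, 0, 0.3], 0], [0.8, [0, 0, 0.1], 0], [0.8, [0, 0, 0], 0], [0.8, [0, 0, 0], 0]]}}

```text
time_s: 18.95
ee_pos: [623.1, 226.3, -12.4]
ee_rot: [0.35, 3.121, -0.0]
contact_force: [-4.0, -1.3, 10.3]
gripper_width: 39.0
grip_force: 36.3
```

```bash
python3 - <<'E'
from h import *
held("choke_center",0); delta(625,226,-14)
E
```

```text
held 0.61 ztop 31.0 (array([623.2, 226.2]), array([40.2, 38.1]), -16.1, 3506)
t 19.1 pos [623.1 226.3 -12.4] yaw 77.2deg tilt 0.03 -> shift cm [-0.19  0.02  0.16] twist 0.000 w 39.0 g 36.3 F [-3.7 -1.3  9.6] q6 -1.17
```

{"name": "servo_tool", "arguments": {"increments": [[0.8, [0, 0, -0.25], 0], [0.8, [-0.18, 0, 0], 0], [0.8, [0, 0, 0], 0], [0.8, [0, 0, 0.22], 0], [0.8, [0, 0, 0], 0]]}}

```text
time_s: 19.55
ee_pos: [625.2, 225.9, -12.4]
ee_rot: [0.351, 3.121, -0.0]
contact_force: [-3.2, 0.3, 9.1]
gripper_width: 38.9
grip_force: 36.2
```

```bash
python3 - <<'E'
from h import *
held("choke_center",0); delta(625,226,-14)
E
```

```text
held 0.57 ztop 30.9 (array([625.7, 226.1]), array([40.5, 39.2]), -18.0, 3576)
t 19.6 pos [625.2 225.9 -12.4] yaw 77.2deg tilt 0.04 -> shift cm [0.02 0.   0.16] twist 0.000 w 39.3 g 36.2 F [-3.  -1.7  9.4] q6 -1.17
```

{"name": "servo_tool", "arguments": {"increments": [[0.6, [0, 0, 0], 0], [0.4, [0, 0, 0], 0], [0.3, [0, 0, 0], 0], [0.2, [0, 0, 0], 0], [0.1, [0, 0, -1], 0], [0, [0, 0, -3], 0], [0, [0, 0, -4], 0], [0, [0, 0, -4], 0], [0, [0, 0, -3], 0], [0, [0, 0, 0], 0], [0, [0, 0, 0], 0]]}}

```text
time_s: 20.75
ee_pos: [625.3, 226.1, 137.5]
ee_rot: [0.351, 3.12, 0.001]
contact_force: [-0.7, -0.5, -0.9]
gripper_width: 85.0
grip_force: 0.0
```

```bash
python3 - <<'E'
from h import *
im,P=held("choke_center",0)
for r in bot.cut_out("wrist","pad_choke_top")[:1]: print(r["conf"],r["rect"],rect(r["pixels"],P,3,10))
delta(642,-222,170)
E
```

```text
held 0.76 ztop 31.1 (array([625.4, 225.2]), array([38.5, 38.5]), 77.7, 918)
0.82 [229.0, 149.3, 285.1, 208.3] (array([624.5, 226.4]), array([62. , 61.5]), 74.0, 1137)
t 20.9 pos [623.7 225.7 134.6] yaw 77.2deg tilt 0.19 -> shift cm [-11.71 -43.26  -3.52] twist 0.000 w 85.3 g 0.0 F [ 0.4 -0.2  0.1] q6 -1.17
```

{"name": "servo_tool", "arguments": {"increments": [[0, [-0.6, -2.4, -0.5], 0], [0, [-1.1, -4.2, -0.5], 0], [0, [-1.2, -4.4, -0.5], 0], [0, [-1.2, -4.4, 0], 0], [0, [-1.2, -4.4, 0], 0], [0, [-1.2, -4.4, 0], 0], [0, [-1.2, -4.4, 0], 0], [0, [-1.2, -4.4, 0], 0], [0, [-1.2, -4.4, 0], 0], [0, [-1.2, -4, 0], -0.11], [0, [0, -2, 0], -0.11], [0, [0, 0, 0], -0.11]]}}

```text
time_s: 22.1
ee_pos: [639.5, -226.5, 148.8]
ee_rot: [0.167, -3.134, -0.001]
contact_force: [-0.2, 0.8, -0.1]
gripper_width: 85.3
grip_force: 0.0
```

{"name": "servo_tool", "arguments": {"increments": [[0, [0, 0, 0], 0], [0, [0, 0, 0], 0], [0, [0, 0, 0], 0]]}}

```text
time_s: 22.4
ee_pos: [640.8, -221.7, 150.7]
ee_rot: [0.165, -3.136, -0.001]
contact_force: [0.0, 0.6, 0.5]
gripper_width: 86.0
grip_force: 0.0
```

```bash
python3 - <<'E'
from h import *
delta(645,-221,20,np.radians(95.7))
im,P=stack("pics/w8.png")
E
```

```text
t 22.4 pos [ 640.8 -221.7  150.7] yaw 96.0deg tilt 0.07 -> shift cm [-0.44  0.02 13.07] twist 0.006 w 86.0 g 0.0 F [0.  0.6 0.5] q6 -2.17
tr (array([ 646.9, -219.2]), array([47.4, 43. ]), -85.6, 1939)
capacitor_center 0.73 [349.   0. 386.  23.] 37.3 (array([ 471.4, -139.1]), array([24.7, 12. ]), -86.7, 387)
choke_center 0.95 [186. 232. 219. 268.] 25.2 (array([ 739.1, -275. ]), array([39.3, 38.3]), -6.1, 691)
choke_center 0.81 [157. 112. 200. 150.] 25.2 (array([ 599.3, -306.7]), array([40. , 39.6]), -48.8, 1016)
transformer_center 0.7 [234. 158. 284. 220.] 65.1 (array([ 646.8, -219.2]), array([57.5, 47.4]), 4.4, 1998)
heatsink_center 0.65 [228. 126. 286. 219.] 30.9 (array([ 637.8, -221.7]), array([99.5, 55.9]), 5.7, 809)
```

View pics/w8.png

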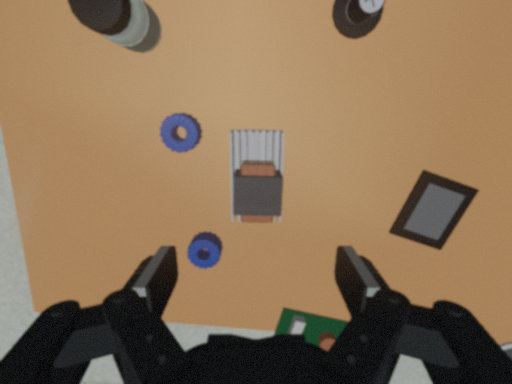

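The transformer is exposed at px (258,190), centre about (647,−219), yaw 4.4°. I'll grasp it across its 48 mm width, keeping the tips above the fins.

{"name": "servo_tool", "arguments": {"increments": [[0, [-0.62, 0.19, 3], 0.027], [0, [0, 0, 4], 0], [0, [0, 0, 3.5], 0], [0, [0, 0, 2.3], 0], [0.1, [0, 0, 1], 0], [0.2, [0, 0, 0], 0], [0.3, [0, 0, 0], 0], [0.35, [0, 0, 0], 0], [0.35, [0, 0, 0], 0]], "squeeze": 60}}

```text
time_s: 23.55
ee_pos: [647.9, -220.6, 15.1]
ee_rot: [-0.124, 3.137, -0.002]
contact_force: [-0.6, -0.2, 0.7]
gripper_width: 55.2
grip_force: 0.0
```

```bash
python3 - <<'E'
from h import *
delta(646.8,-219.2,12,np.radians(94.4))
im,P=held("transformer_center",0); im2,_=shot("side"); c=cv2.resize(im[130:330,160:360],(400,400),interpolation=cv2.INTER_CUBIC); cv2.imwrite("pics/w9.png",np.hstack([c,cv2.resize(im2[220:320,280:380],(400,400),interpolation=cv2.INTER_CUBIC)]))
E
```

```text
t 23.6 pos [ 647.9 -220.6   15.1] yaw 94.5deg tilt 0.17 -> shift cm [0.1  0.15 0.31] twist 0.002 w 55.2 g 0.0 F [-0.6 -0.2  0.7] q6 -2.14
held 0.66 ztop 64.9 (array([ 646. , -219.6]), array([48.1, 41.2]), -85.2, 6950)
```

View pics/w9.png

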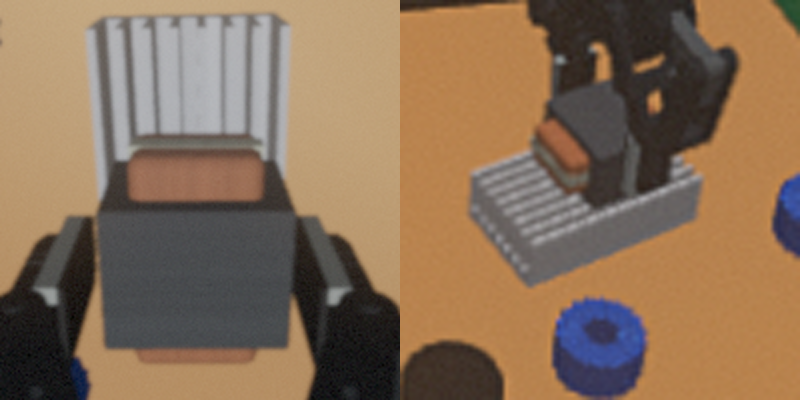

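{"name": "servo_tool", "arguments": {"increments": [[0.4, [0.12, 0.08, 0], 0], [0.45, [0, 0, 0], 0], [0.6, [0, 0, 0], 0], [0.7, [0, 0, 0], 0], [0.7, [0, 0, 0], 0], [0.7, [0, 0, -0.3], 0], [0.7, [0, 0, -1], 0], [0.7, [0, 0, -2], 0], [0.7, [0, 0, -3], 0], [0.7, [0, 0, -3], 0], [0.7, [0, 0, -2], 0], [0.7, [0, 0, 0], 0]], "squeeze": 70}}

```text
time_s: 24.9
ee_pos: [647.7, -220.5, 130.5]
ee_rot: [-0.124, 3.133, -0.006]
contact_force: [0.1, -0.0, -1.8]
gripper_width: 46.7
grip_force: 72.1
```

```bash
python3 - <<'E'
from h import *
held("transformer_center",0); delta(690,-10,125,np.radians(76.6))
E
```

```text
held 0.68 ztop 181.4 (array([ 647.7, -219.9]), array([47.7, 41.3]), -85.2, 6842)
t 25.0 pos [ 645.4 -219.3  126.1] yaw 94.5deg tilt 0.01 -> shift cm [-6.1  20.51  0.11] twist 0.313 w 46.8 g 72.1 F [ 0.8 -0.7 -2.2] q6 -2.14
```

{"name": "servo_tool", "arguments": {"increments": [[0.7, [-1.2, 2.8, 0], 0], [0.7, [-1.7, 4, 0], 0], [0.7, [-1.9, 4.4, 0], 0], [0.7, [-1.9, 4.4, 0], 0], [0.7, [-1.2, 2.8, 0], 0], [0.7, [-0.6, 1.4, 0], 0], [0.7, [0, 0, 0], 0.1], [0.7, [0, 0, 0], 0.1], [0.7, [0, 0, 0], 0.113], [0.7, [0, 0, 0], 0], [0.7, [0, 0, 0], 0], [0.7, [0, 0, 0], 0]]}}

```text
time_s: 26.2
ee_pos: [714.3, -15.9, 125.6]
ee_rot: [-0.364, -3.119, 0.0]
contact_force: [-0.6, -0.8, -2.2]
gripper_width: 46.8
grip_force: 72.2
```

```bash
python3 - <<'E'
from h import *
im,P=padfit((662,-3),58,"pics/w10.png")
for r in bot.cut_out("wrist","pad_transformer_top")[:1]: print(r["conf"],r["rect"],rect(r["pixels"],P,3,10))
held("transformer_center",0); delta(662.3,-3.2,10,np.radians(76.6))
E
```

```text
pad by height (array([663.5,  -2.1]), array([84.2, 71.1]), -13.3, 5891)
0.83 [221.7, 84.5, 292.3, 171.3] (array([663. ,  -2.4]), array([85.1, 72.2]), -13.2, 5973)
held 0.66 ztop 177.0 (array([715. , -15.6]), array([47.9, 41.5]), 76.5, 6905)
t 26.4 pos [714.7 -15.5 126.3] yaw 76.6deg tilt 0.00 -> shift cm [ 5.38 -0.02 11.63] twist 0.001 w 47.1 g 72.2 F [-0.1  0.4 -2.1] q6 -1.51
```

View pics/w10.png

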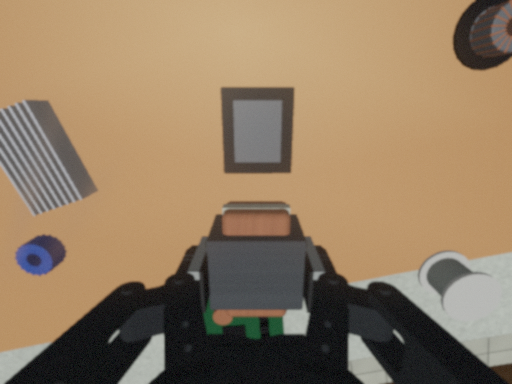

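The pad (px 257,130) and the held transformer (255,245) are parallel. Moving over the pad and going down.

{"name": "servo_tool", "arguments": {"increments": [[0.7, [1.6, 0.1, 1], 0], [0.7, [2.5, 0, 2.5], 0], [0.7, [1.25, 0, 3.5], 0], [0.7, [0, 0, 3], 0], [0.7, [0, 0, 1.6], 0], [0.7, [0, 0, 1], 0], [0.7, [0, 0, 0], 0], [0.7, [0, 0, 0], 0], [0.7, [0, 0, 0], 0]]}}

```text
time_s: 27.3
ee_pos: [664.2, -2.2, 1.8]
ee_rot: [0.366, 3.117, -0.0]
contact_force: [0.7, 0.2, -1.8]
gripper_width: 46.8
grip_force: 72.3
```

```bash
python3 - <<'E'
from h import *
held("transformer_center",0); delta(663.2,-2.3,-9,np.radians(76.7))
E
```

```text
held 0.82 ztop 52.8 (array([664.2,  -1.7]), array([47.9, 41. ]), 75.3, 6835)
t 27.4 pos [663.9  -2.1   1.7] yaw 76.6deg tilt 0.14 -> shift cm [ 0.07 -0.03  1.07] twist -0.002 w 46.7 g 72.2 F [-0.5  0.4 -2.3] q6 -1.51
```

{"name": "servo_tool", "arguments": {"increments": [[0.7, [0.03, -0.03, 0.6], 0], [0.7, [0, 0, 0.35], 0], [0.7, [0, 0, 0.15], 0], [0.7, [0, 0, 0.06], 0], [0.7, [0, 0, 0], 0], [0.7, [0, 0, 0], 0]]}}

```text
time_s: 28.0
ee_pos: [662.4, -2.2, -10.0]
ee_rot: [0.366, 3.12, -0.0]
contact_force: [-3.4, -0.1, 7.5]
gripper_width: 46.6
grip_force: 73.6
```

```bash
python3 - <<'E'
from h import *
held("transformer_center",0); delta(663.2,-2.3,-9,np.radians(76.7))
E
```

```text
held 0.95 ztop 40.9 (array([662.6,  -2. ]), array([48.1, 41.1]), 76.1, 6874)
t 28.1 pos [662.5  -2.2 -10. ] yaw 76.6deg tilt 0.01 -> shift cm [-0.07  0.01 -0.1 ] twist -0.002 w 47.0 g 73.6 F [-2.9  0.2  7.5] q6 -1.51
```

{"name": "servo_tool", "arguments": {"increments": [[0.5, [0, 0, 0], 0], [0.3, [0, 0, 0], 0], [0.2, [0, 0, 0], 0], [0, [0, 0, 0], 0], [0, [0, 0, 0], 0], [0, [0, 0, -1], 0], [0, [0, 0, -3], 0], [0, [0, 0, -4], 0], [0, [0, 0, -4], 0], [0, [0, 0, -2], 0], [0, [0, 0, 0], 0], [0, [0, 0, 0], 0]]}}

```text
time_s: 29.3
ee_pos: [662.5, -2.2, 129.1]
ee_rot: [0.366, 3.119, -0.0]
contact_force: [-0.1, 0.4, -0.2]
gripper_width: 85.5
grip_force: 0.0
```

```bash
python3 - <<'E'
from h import *
im,P=held("transformer_center",0)
for r in bot.cut_out("wrist","pad_transformer_top")[:1]: print(r["conf"],r["rect"],rect(r["pixels"],P,3,10))
delta(640,-222,130,np.radians(95.7))
E
```

```text
0.64 [225.2, 138.3, 287.5, 217.1] (array([663. ,  -2.6]), array([85.7, 71.5]), -13.2, 2004)
t 29.4 pos [661.3  -2.  126.8] yaw 76.6deg tilt 0.20 -> shift cm [ -3.03 -21.9   -0.33] twist -0.333 w 85.4 g 0.0 F [-0.4 -0.3 -0.5] q6 -1.51
```

{"name": "servo_tool", "arguments": {"increments": [[0, [-0.3, -2.4, 0], 0], [0, [-0.5, -4, 0], 0], [0, [-0.6, -4.4, 0], 0], [0, [-0.6, -4.4, 0], 0], [0, [-0.5, -4, 0], 0], [0, [-0.4, -2.7, 0], -0.11], [0, [0, 0, 0], -0.11], [0, [0, 0, 0], -0.11], [0, [0, 0, 0], 0], [0, [0, 0, 0], 0]]}}

```text
time_s: 30.45
ee_pos: [639.5, -221.6, 127.4]
ee_rot: [0.147, -3.136, -0.002]
contact_force: [-0.1, 0.1, -0.2]
gripper_width: 85.1
grip_force: 0.0
```

```bash
python3 - <<'E'
from h import *
delta(638,-222,-20,np.radians(95.7))
im,P=shot("wrist")
for r in bot.cut_out("wrist","heatsink_center")[:2]:
    print(r["conf"],r["rect"],rect(r["pixels"],P,24,35))
E
```

```text
t 30.4 pos [ 639.5 -221.6  127.4] yaw 95.3deg tilt 0.13 -> shift cm [ 0.12 -0.04 14.74] twist -0.006 w 85.1 g 0.0 F [-0.1  0.1 -0.2] q6 -2.16
0.63 [227.9, 130.7, 281.8, 227.0] (array([ 637.3, -221.8]), array([98.6, 55.9]), 5.6, 2038)
```

{"name": "servo_tool", "arguments": {"increments": [[0, [0.2, 0, 3], -0.006], [0, [0, 0, 4], 0], [0, [0, 0, 3.5], 0], [0, [0, 0, 2.5], 0], [0, [0, 0, 1], 0], [0, [0, 0, 0.4], 0], [0.1, [0, 0, 0], 0], [0.2, [0, 0, 0], 0], [0.25, [0, 0, 0], 0], [0.28, [0, 0, 0], 0], [0.28, [0, 0, 0], 0]], "squeeze": 60}}

```text
time_s: 31.65
ee_pos: [638.4, -222.3, -14.5]
ee_rot: [-0.16, 3.136, -0.001]
contact_force: [-0.0, 0.0, 0.5]
gripper_width: 61.6
grip_force: 0.0
```

```bash
python3 - <<'E'
from h import *
delta(637.3,-221.8,-18,np.radians(95.6))
im,P=held("heatsink_center",0); im2,_=shot("side"); c=cv2.resize(im[130:330,160:360],(400,400),interpolation=cv2.INTER_CUBIC); cv2.imwrite("pics/w11.png",np.hstack([c,cv2.resize(im2[220:320,280:380],(400,400),interpolation=cv2.INTER_CUBIC)]))
E
```

```text
t 31.6 pos [ 638.4 -222.3  -14.5] yaw 95.9deg tilt 0.07 -> shift cm [0.1  0.06 0.35] twist 0.004 w 61.6 g 0.0 F [-0.   0.   0.5] q6 -2.17
held 0.7 ztop 6.6 (array([690.9, -45.9]), array([13.7,  5. ]), 6.1, 132)
held 0.64 ztop 30.7 (array([ 635.2, -221.8]), array([95.2, 56.6]), 5.8, 7667)
```

View pics/w11.png

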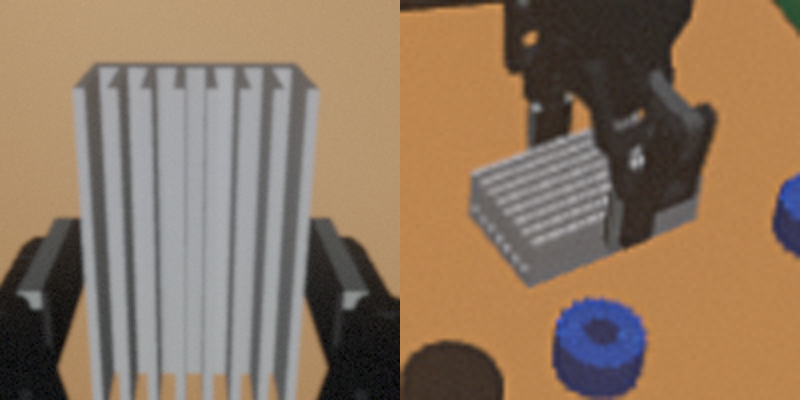

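The fingers straddle the heat sink squarely, on both sides of the outer fins. Closing and lifting.

{"name": "servo_tool", "arguments": {"increments": [[0.3, [0.05, 0.05, 0.2], 0], [0.35, [0, 0, 0], 0], [0.5, [0, 0, 0], 0], [0.6, [0, 0, 0], 0], [0.6, [0, 0, 0], 0], [0.6, [0, 0, -0.3], 0], [0.6, [0, 0, -1], 0], [0.6, [0, 0, -2], 0], [0.6, [0, 0, -3], 0], [0.6, [0, 0, -4], 0], [0.6, [0, 0, -4], 0], [0.6, [0, 0, 0], 0]], "squeeze": 80}}

```text
time_s: 33.0
ee_pos: [641.2, -223.6, 133.5]
ee_rot: [-0.16, 3.127, -0.01]
contact_force: [0.6, -0.8, -2.0]
gripper_width: 54.3
grip_force: 85.6
```

```bash
python3 - <<'E'
from h import *
held("heatsink_center",0); delta(510,60,130,np.radians(58.4))
E
```

```text
held 0.91 ztop 181.2 (array([ 637.9, -223.3]), array([93.8, 56.5]), 5.9, 7684)
t 33.1 pos [ 637.9 -221.9  127. ] yaw 95.9deg tilt 0.13 -> shift cm [ 9.84 29.34 -0.36] twist 0.654 w 54.4 g 85.6 F [-0.   0.4 -4.1] q6 -2.17
```

{"name": "servo_tool", "arguments": {"increments": [[0.6, [0.6, 2.4, 0], 0], [0.6, [0.9, 3.8, 0], 0], [0.6, [1, 4.4, 0], 0], [0.6, [1, 4.4, 0], 0], [0.6, [1, 4.4, 0], 0], [0.6, [1, 4.4, 0], 0], [0.6, [0.9, 3.6, 0], 0], [0.6, [0.6, 2.2, 0], 0.1], [0.6, [0, 0, 0], 0.13], [0.6, [0, 0, 0], 0.13], [0.6, [0, 0, 0], 0.13], [0.6, [0, 0, 0], 0.1]]}}

```text
time_s: 34.3
ee_pos: [535.7, 66.0, 123.3]
ee_rot: [-0.764, -3.042, 0.001]
contact_force: [-0.0, -0.3, -3.0]
gripper_width: 54.3
grip_force: 85.5
```

{"name": "servo_tool", "arguments": {"increments": [[0.6, [0, 0, 0], 0.064], [0.6, [0, 0, 0], 0], [0.6, [0, 0, 0], 0], [0.6, [0, 0, 0], 0]]}}

```text
time_s: 34.7
ee_pos: [537.0, 65.7, 124.8]
ee_rot: [-0.853, -3.022, 0.001]
contact_force: [0.1, 0.3, -3.7]
gripper_width: 54.5
grip_force: 85.5
```

```bash
python3 - <<'E'
from h import *
im,P=padfit((444,122.5),75,"pics/w12.png")
for r in bot.cut_out("wrist","pad_heatsink_top")[:2]: print(r["conf"],r["rect"],rect(r["pixels"],P,3,10))
held("heatsink_center",0); delta(444,122.5,10,np.radians(58.4))
E
```

```text
pad by height (array([445.3, 122.1]), array([119.7,  79.3]), -31.4, 11432)
0.96 [211.0, 1.8, 302.3, 140.8] (array([445.7, 121.7]), array([120.8,  80.7]), -31.7, 11595)
held 0.7 ztop 173.1 (array([533.5,  68.2]), array([91.1, 56.2]), -31.5, 7369)
t 34.9 pos [537.6  65.6 125.6] yaw 58.4deg tilt 0.01 -> shift cm [10.95 -0.05 11.56] twist 0.000 w 54.5 g 85.5 F [ 0.2  0.5 -3.4] q6 -1.10
```

View pics/w12.png

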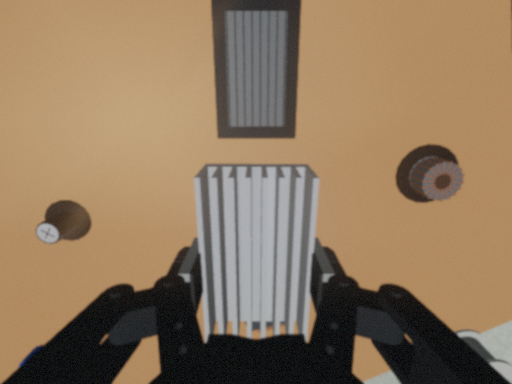

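The pad's stripes (px 257,70) and the held heat sink (257,250) are parallel. The can (48,232) and choke (440,180) stand on their pads. Moving 109 mm forward, then down.

{"name": "servo_tool", "arguments": {"increments": [[0.6, [2, 0, 0], 0], [0.6, [3.5, 0, 0], 0], [0.6, [3.5, -0.03, 1], 0], [0.6, [1.9, 0, 3], 0], [0.6, [0, 0, 4], 0], [0.6, [0, 0, 2.6], 0], [0.6, [0, 0, 1.4], 0], [0.6, [0, 0, 0.4], 0], [0.6, [0, 0, 0], 0], [0.6, [0, 0, 0], 0]]}}

```text
time_s: 35.9
ee_pos: [445.7, 122.5, 2.6]
ee_rot: [0.855, 3.021, 0.001]
contact_force: [-0.4, 0.6, -2.6]
gripper_width: 54.5
grip_force: 85.4
```

```bash
python3 - <<'E'
from h import *
delta(443.9,122.7,-10,np.radians(58.4)); im,P=held("heatsink_center",0)
im2,P2=shot("side"); c=cv2.resize(im[60:330,120:390],(400,400),interpolation=cv2.INTER_CUBIC); cv2.imwrite("pics/w13.png",np.hstack([c,cv2.resize(im2[150:250,140:240],(400,400),interpolation=cv2.INTER_CUBIC)]))
for r in bot.cut_out("wrist","pad_heatsink_top")[:2]: print(r["conf"],r["rect"],rect(r["pixels"],P,3,10))
E
```

```text
t 35.9 pos [445.7 122.5   2.6] yaw 58.4deg tilt 0.10 -> shift cm [ 0.16 -0.08  1.26] twist -0.000 w 54.5 g 85.4 F [-0.4  0.6 -2.6] q6 -0.99
held 0.85 ztop 50.3 (array([442.5, 124.4]), array([92.9, 56.4]), -31.6, 7680)
0.82 [186.0, 133.9, 319.9, 310.2] (array([443.3, 122.8]), array([122.9,  80.2]), -31.5, 4253)
```

View pics/w13.png

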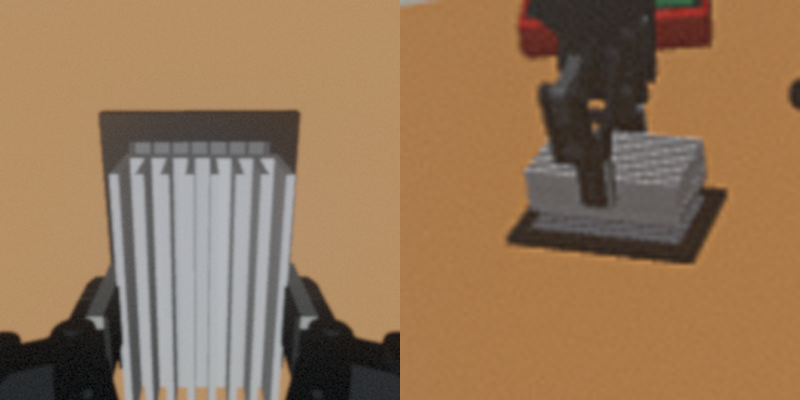

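{"name": "servo_tool", "arguments": {"increments": [[0.6, [0.1, -0.05, 0.7], 0], [0.6, [0, 0, 0.4], 0], [0.6, [0, 0, 0.15], 0], [0.6, [0, 0, 0.05], 0], [0.6, [0, 0, 0], 0], [0.6, [0, 0, 0], 0]]}}

```text
time_s: 36.7
ee_pos: [442.9, 122.6, -11.1]
ee_rot: [-0.855, -3.022, 0.001]
contact_force: [-4.2, -0.7, 5.6]
gripper_width: 54.4
grip_force: 86.4
```

```bash
python3 - <<'E'
from h import *
delta(443.6,122.7,-10,np.radians(58.4)); im,P=held("heatsink_center",0)
for r in bot.cut_out("wrist","pad_heatsink_top")[:2]: print(r["conf"],r["rect"],rect(r["pixels"],P,3,10))
E
```

```text
t 36.7 pos [442.9 122.6 -11.1] yaw 58.4deg tilt 0.07 -> shift cm [-0.06  0.05 -0.11] twist -0.000 w 54.4 g 86.4 F [-4.2 -0.7  5.6] q6 -0.99
held 0.7 ztop 17.4 (array([607.7, 218.9]), array([8.4, 3.6]), -61.9, 126)
held 0.63 ztop 36.7 (array([439.7, 125. ]), array([92.3, 56.9]), -31.5, 7697)
0.62 [182.0, 141.2, 328.3, 329.6] (array([443.6, 122.5]), array([124.,  80.]), -31.8, 4568)
```

{"name": "servo_tool", "arguments": {"increments": [[0.5, [0, 0, 0], 0], [0.3, [0, 0, 0], 0], [0.2, [0, 0, 0], 0], [0, [0, 0, 0], 0], [0, [0, 0, 0], 0], [0, [0, 0, -1], 0], [0, [0, 0, -3], 0], [0, [0, 0, -4], 0], [0, [0, 0, -5], 0], [0, [0, 0, -5], 0], [0, [-1, 0, -5], 0], [0, [-2, 0, -2], 0]]}}

```text
time_s: 38.05
ee_pos: [470.3, 107.6, 244.1]
ee_rot: [0.851, 3.015, 0.004]
contact_force: [0.8, 0.5, 0.1]
gripper_width: 85.5
grip_force: 0.0
```

{"name": "servo_tool", "arguments": {"increments": [[0, [0, 0, 0], 0], [0, [0, 0, 0], 0], [0, [0, 0, 0], 0]]}}

```text
time_s: 38.35
ee_pos: [467.2, 107.3, 236.2]
ee_rot: [-0.855, -3.019, 0.001]
contact_force: [0.8, -0.0, 0.3]
gripper_width: 85.4
grip_force: 0.0
```

```bash
python3 - <<'E'
from h import *
im,P=shot("wrist"); cv2.imwrite("pics/w14.png",im)
for q in ["capacitor_center","choke_center","transformer_center","heatsink_center","pad_heatsink_top","pad_transformer_top"]:
    for r in bot.cut_out("wrist",q)[:2]:
        p=P[r["pixels"]]; zt=np.nanpercentile(p[:,2],90);print(q,round(r["conf"],2),round(zt,1),rect(r["pixels"],P,zt-4,zt+4))
delta(500,0,200)
E
```

```text
capacitor_center 0.79 36.9 (array([ 464.3, -137.7]), array([23.9, 23.3]), 54.5, 202)
choke_center 0.94 31.3 (array([625.8, 225.8]), array([39.4, 38.1]), -28.0, 482)
transformer_center 0.72 41.0 (array([662.5,  -1.7]), array([47.4, 41.3]), 76.8, 641)
heatsink_center 0.65 36.9 (array([443.1, 122.4]), array([98.8, 55.9]), -31.7, 1233)
pad_heatsink_top 0.9 7.5 (array([444.4, 122.2]), array([123.9,  79.8]), -31.5, 1657)
pad_heatsink_top 0.3 7.3 (array([662.2,  -2. ]), array([85.8, 71.7]), -13.4, 753)
t 38.7 pos [468.6 107.1 237.2] yaw 58.4deg tilt 0.06 -> shift cm [-8.3  -7.48  3.72] twist 0.000 w 85.1 g 0.0 F [ 0.1  0.1 -0.6] q6 -1.03
```

View pics/w14.png

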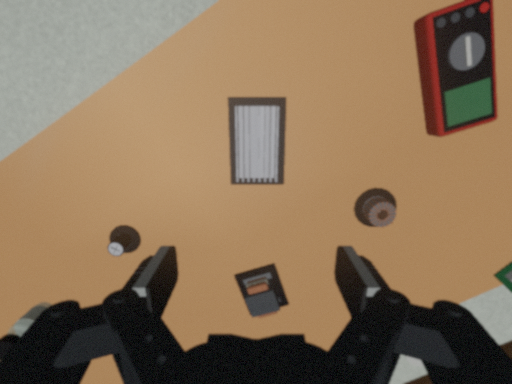

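The picture shows all four parts standing on their pads: heat sink (257,140), can (118,245), choke (377,210) and transformer (262,290). All are centred within about 1.5 mm and square to their pads, and the gripper is clear. Handing in.

```bash
python3 -c "
from workcell import bot
print(bot.hand_in())"
```

```text
the job is handed in; nothing more can be done
None
```

The job is handed in: the capacitor, ring choke, transformer and heat sink stand on their pads in the order asked, each centred to about 2 mm and squared up, after my first grasp came down on top of the capacitor and nudged it about 3 mm without tipping it.

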